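# Scan the board, then cam it up to the test contacts and hold

### The arm

A 6-joint arm with a two-finger parallel gripper is mounted at the origin on the work surface. World frame = base frame: x ahead of the robot, y to its left, z up, the work surface at z = 0. Lengths are in mm, angles in rad, forces in N, time in s.
With the tool pointing down it reaches from about 300 to 825 mm from the base axis. Payload 5.4 kg.
Tool frame: the origin (TCP) lies midway between the tips of the shut fingers; the grasp point (between the pads) lies 19 mm behind it; z points along the fingers, y is the direction in which the jaws open and shut (so a half turn about z gives the same grasp; the last joint's range is limited). The gripper opens to 92 mm and grips with 3 to 60 N. Pads are 20 mm wide; open, the fingers measure 128 mm over their backs; the gripper's body (75 mm by 189 mm) begins 69 mm behind the grasp point.
Start: joints at [-1.48, 0.158, 1.597, -0, 1.386, -0.21], TCP at [170.34, -549.172, 214.601] pointing down, gripper open.
Joint ranges: [-2.91, 2.91], [-0.94, 2.29], [0.18, 2.7], [-1.29, 4.43], [0.17, 2.64], [-3, 3]. Speed limits (rad/s): [2.57, 2.57, 3.14, 3.14, 3.14, 3.14].

### API

Orientations are given as a rotation vector (axis times angle).
In Python, from station import ctrl gives the robot as it stands. The module is installed in compiled form; this text tells all that it offers.
- The arm moves only by the tool apply_moves, never from a script. Its argument "rows" is a list that holds one entry, the list of rows, each a list of 6 numbers: the shift along the tool's x, y, z normalised to -1 to 1, where 1 is 400 mm, then the turn, a rotation vector about the tool's x, y, z normalised to -1 to 1, where 1 is 45 degrees. In form: [[[tx, ty, tz, rx, ry, rz], ...]]. A call has 1 to 12 rows; each row is the pose to reach, as a shift and turn from the pose commanded when the call began, along the tool's axes at that moment; what a row does not reach only later rows make up. A row lasts 1/10 s, in which the tool goes at most 50 mm and 8.59 degrees, less where a joint would pass 70% of its speed; a pose out of reach is approached as far as the arm can. A call with a number of a shift or a turn outside -1 to 1 is refused whole. A call with a gripper value outside its range is refused whole. "grip" is the closure, from -1 (fully open) to 1 (shut), set as the call begins (left out, the last holds). The fingers move at their own pace and stop on an object; the grip force is fixed at half the most. Time passes only in rows, so rows that repeat a pose let the fingers close. It gives the time, the measured TCP pose, the force and the opening at its end, in the units of the state.
- ctrl.get_obs(): the state, without advancing time (a new reading comes with each control period).
- ctrl.read_camera(name): name is "scene" or "top" or "wrist"; returns a dict with "pixels" (384x512x3 uint8, red, green, blue), "fx", "fy", "cx", "cy" (pixels), "R" (3x3) and "t" (3): a world point X has camera coordinates R X + t. Camera axes: x right, y down, z forward; pixel columns grow to the right and rows downward; lengths in mm; the calibration is good to about 2 mm. A picture is of the moment at which its call begins. There is no depth.
- ctrl.job_done(): hands the job in, once; it reports no verdict.
The state is a dict: "time": time; "joints": joint angles; "qvel": joint speeds; "tau": joint torques, N m; "position": TCP position; "eef_rot": TCP orientation; "ft_force": force on the tool from outside, world axes, zero at the start; "wrist_torque": the same for the moment, N m; "opening": finger opening in mm.
Only numpy, scipy, OpenCV 4.12 (cv2) and the standard library are available. Lean on these libraries where they do the work, as an engineer would, in place of code of your own. Each camera call takes 0.05 s, during which the arm holds its last target.

### The job

Pick up the handheld scanner, hold it still for a second about 6 cm above the circuit board in the test fixture, its window pointing straight at the middle of the white bar-striped label, and then stand it back upright on the middle of its round grey pad and let go of it. Then take the red handle of the fixture's spring-loaded cam lever and swing it to the point where the cam lifts the board highest, and keep it there: finish with the gripper still holding the lever, because it springs back if let go. Do not let the scanner touch the fixture or fall over, and leave the other things on the bench where they are.

Things in the scene. Friction and masses are not known exactly. Their poses are not given: they have to be found in the camera images.
- fixture: Board test fixture, fixed to the bench. Aluminium base plate 220 (x) x 170 (y) x 15 mm; origin at the centre of its underside, z up. Two grey contact bars run along y at x = -66 and +66 mm (16 mm wide, 150 mm long, z 121 to 135 mm, on dark posts); nothing on it is taller but the raised lever. The board lies between and below the bars. The cam lever is outside the -y side and starts leaning to -x.
- label (a point): Middle of the white label (36 x 22 mm with black bars) on the top of the green board. 12 mm to +y of the fixture's centre, 98 mm above the bench with the board down, rising with the board by 14.1 mm to 112 mm at the highest point of the cam. Same axes as the fixture.
- lever (a joint): Cam lever angle in rad, turning about the fixture's y axis: 0 at rest against a stop, leaning 1.4 rad from vertical towards the fixture's -x; grows as the lever is swung up and over towards +x; stop at 2.2. The cam lifts highest at 1.4, when the lever stands straight up; beyond it the board comes down again (lift = 17 mm x (cos(angle - 1.4) - cos 1.4)). A return spring and the board's weight push it back to 0: about 3 to 8 N at the handle.
- handle: The lever's red handle: a round sleeve of diameter 16 mm and 66 mm long, along the fixture's y, that spins freely on the lever's pin, so a gripper that keeps its orientation can swing the lever. Origin at the middle of the sleeve, 90 mm from the shaft and 35 mm outward (-y) from the dark lever arm's outer face. 70 mm above the bench at rest and 145 mm at highest lift. Grip it across, from above.
- shaft_end (a point): Point on the lever's turning axis (parallel to the fixture's y), 55 mm above the bench, level along y with the handle's middle; fixed, fixture's axes. The handle moves round it on a circle of radius 90 mm.
- scanner: Handheld scanner, about 150 to 230 g, standing on its head: white square head 48 x 48 mm with a black band, 34 mm tall, and above it a round handle of diameter 32 mm (33 mm over its dark grip sleeve) up to 132 mm, with an orange trigger stud low on the -x side. Origin at the centre of the underside, z up along the handle. Grip the handle from above, about 100 mm up.
- scanner_window (a point): The scanner's window, centre of the underside of its head; it looks along the scanner's -z.
- pad: Round grey parking pad, fixed, diameter 90 mm, 4 mm thick; origin at the centre of its underside. The scanner starts standing on it.
- spool: Bystander: metal solder spool, diameter 54, 55 mm tall; origin under its centre.
- driver: Bystander: screwdriver 150 mm long, lying; handle to its -x.
- flux: Bystander: small amber bottle, diameter 36, 85 mm tall; origin under its centre.
- bin: Bystander: open black parts bin 80 x 110 x 45 mm; origin under its centre.
- spare_board: Bystander: small green circuit board 80 x 60 mm, lying flat, up to 11 mm tall.
- cup: Bystander: steel cup, diameter 68, 70 mm tall; origin under its centre.
Mind the look-alikes: they are no part of the job. There is more than one size of the scanner; the job needs the larger. There is more than one size of the pad; the one meant has the size given above.

How it is judged (in metres and radians):
On the way, in this order (a step that is already met when the one before it is completed fails the run):
1. the scanner is held still in the gripper, its window aimed at the label's middle from 30 to 100 mm (beam within 16 mm) (x of label in the frame of scanner_window between -0.016 and 0.016 m and y of label in the frame of scanner_window between -0.016 and 0.016 m and z of label in the frame of scanner_window between -0.1 and -0.03 m and contact force between the fingers and scanner above 1 N and linear speed of scanner below 0.03 m/s and angular speed of scanner below 0.3 rad/s), for 0.5 s.
2. the scanner stands upright on its pad again, let go (horizontal distance between scanner and pad below 0.025 m and angle between scanner's own z axis and vertical below 0.08 rad and z of scanner in the frame of pad below 0.008 m and linear speed of scanner below 0.02 m/s and contact force between each of the arm, the fingers and scanner below 0.05 N), for 0.2 s.
3. the fingers hold the cam lever's handle at its highest lift (z of label in the frame of fixture above 0.1113 m and velocity of joint lever between -0.1 and 0.1 rad/s and contact force between the fingers and handle above 0.5 N), for 0.3 s.
At the end, for the whole second after the job is handed in: Fingers still hold the cam lever's handle (contact over 0.5 N), at rest (under 0.1 rad/s), the board lifted over 13.4 mm (within 0.7 mm of the top). The scanner stands upright (tilt under 0.08 rad) on its pad, within 25 mm of the centre, at rest, untouched by the robot (all of step 2 and all of step 3); the arm keeps its last pose, push and grip.
It fails at once if the scanner touches the fixture (contact force between scanner and fixture above 1 N).
It fails at once if the scanner is tipped over (angle between scanner's own z axis and vertical above 1 rad).
It fails at once if another thing on the bench is moved more than 30 mm (distance of any of spool, driver, flux, bin, spare_board, cup from where it was at the start of the episode above 0.03 m).
It also fails if it takes over 61 s, if anything falls off the work surface, if the arm or the gripper's body presses on something with over 40 N, if the wrist force passes 120 N, or if a joint passes its speed limit or range.

## Working session

There is one attempt and no reset: what is moved stays moved. The work goes in short steps, Python scripts to look and compute and a tool call to move; the robot and the scene stay as the last step left them, time stands still between calls to the robot, and variables do not carry over. Pictures are saved under pics/ and viewed, and the job is handed in when it is done.

Besides the shell and the picture viewer there is one more tool, called after ">>>" as name(argument=value, ...) on one line, values as JSON. apply_moves: Moves the arm, as the interface text tells. Scaled input: -1 to 1 covers 400 mm each way for a shift and 45 degrees each way for a turn. Its arguments: {"type":"object","properties":{"rows":{"type":"array","items":{"type":"array","items":{"type":"array","items":{"type":"number"}}}},"grip":{"type":"number"}},"required":["rows"]}

```bash
mkdir -p pics
python3 - <<'E'
from station import ctrl
import cv2,numpy as np
o=ctrl.get_obs();print({k:np.round(v,3) for k,v in o.items()})
for n in ["scene","top","wrist"]:
    c=ctrl.read_camera(n);np.savez(f"{n}0.npz",**c)
    cv2.imwrite(f"pics/{n}0.png",cv2.resize(c["pixels"][:,:,::-1],(800,600),interpolation=cv2.INTER_CUBIC))
    print(n,c["fx"],c["cx"],c["cy"],np.round(c["R"],3).tolist(),np.round(c["t"],1), np.round(-np.array(c["R"]).T@c["t"],1))
E
```

```text
{'time': np.float64(0.0), 'joints': array([-1.48 ,  0.159,  1.598, -0.   ,  1.386, -0.21 ]), 'qvel': array([ 0.001, -0.001, -0.002,  0.   , -0.001,  0.001]), 'tau': array([ 1.0000e-03, -3.8557e+01, -3.2211e+01,  7.0000e-02,  3.8000e-02,
       -0.0000e+00]), 'position': array([ 170.267, -548.566,  213.642]), 'eef_rot': array([-3.104, -0.47 , -0.   ]), 'ft_force': array([ 0.185, -0.84 , -0.291]), 'wrist_torque': array([0.004, 0.028, 0.032]), 'opening': np.float64(92.011)}
scene 381.28886091566454 256.9188808848293 191.2765212994022 [[0.569, 0.822, 0.014], [0.69, -0.468, -0.551], [-0.447, 0.323, -0.834]] [-354.6 -319.8 1313.9] [1009.8 -282.7  924.5]
top 347.92431936649683 251.00602208015658 196.2694695435289 [[0.017, -1.0, 0.01], [-0.987, -0.019, -0.158], [0.158, -0.007, -0.987]] [  15.9  573.6 1133.3] [ 387.4   34.5 1209.3]
wrist 281.7874289324068 257.5390934285406 189.6140095610362 [[0.297, -0.955, -0.001], [-0.916, -0.285, 0.281], [-0.268, -0.082, -0.96]] [-573.9  -32.3  390.9] [ 245.7 -525.1  383.6]
```

View pics/scene0.png

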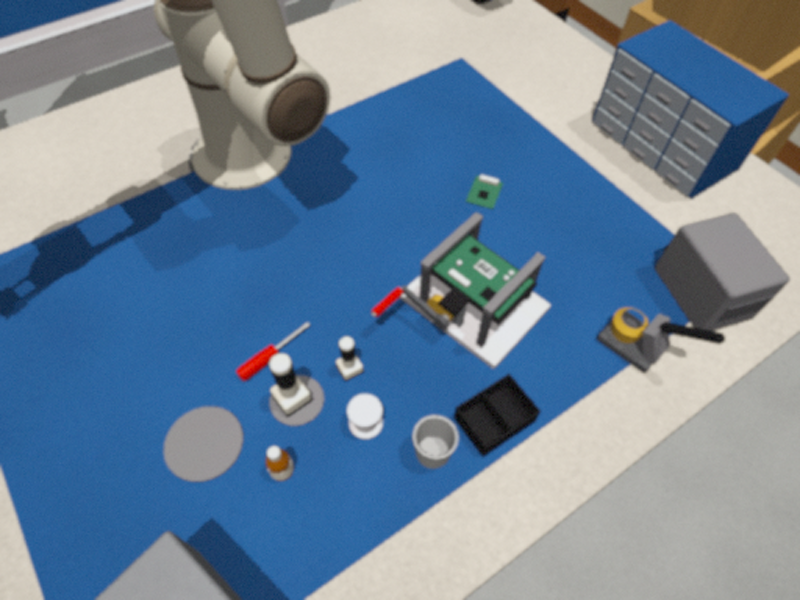

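View pics/top0.png

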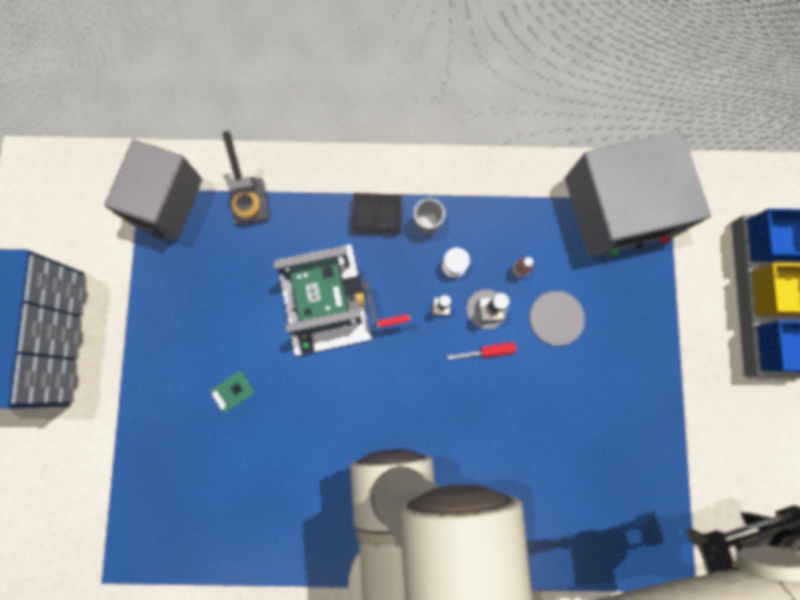

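View pics/wrist0.png

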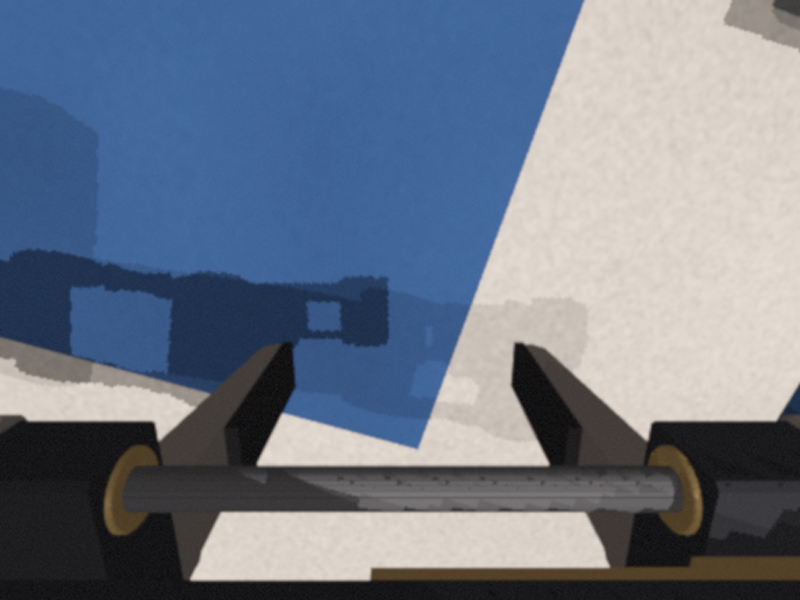

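The scene view (800 px) shows the large scanner at (285,385) on its pad (297,400), with a small look-alike at (347,358) and a larger pad at (203,443). The fixture label is at (486,268) and the red handle at (388,301). In the top view the scanner handle top is at (500,302), the pad at (487,309), the label at (313,292) and the handle at (394,321).

```bash
cat > h.py <<'E'
import numpy as np,cv2
def load(n): 
    d=np.load(n); return {k:d[k] for k in d.files}
def ray(c,u,v):
    R=np.array(c["R"]);C=-R.T@c["t"]
    d=R.T@np.array([(u-c["cx"])/c["fx"],(v-c["cy"])/c["fy"],1.]);return C,d/np.linalg.norm(d)
def plane(c,u,v,z):
    C,d=ray(c,u,v);return C+d*(z-C[2])/d[2]
def tri(a,b):
    A=np.zeros((3,3));y=np.zeros(3)
    rs=[ray(*a),ray(*b)]
    for C,d in rs:
        P=np.eye(3)-np.outer(d,d);A+=P;y+=P@C
    X=np.linalg.solve(A,y);return X,[np.linalg.norm((np.eye(3)-np.outer(d,d))@(X-C)) for C,d in rs]
def proj(c,X):
    p=np.array(c["R"])@np.array(X)+c["t"];return np.array([c["fx"]*p[0]/p[2]+c["cx"],c["fy"]*p[1]/p[2]+c["cy"]])
def blobs(m,amin=15):
    n,l,s,ce=cv2.connectedComponentsWithStats(m.astype(np.uint8))
    return [(s[i].tolist(),np.round(ce[i],1).tolist(),i) for i in range(1,n) if s[i][4]>=amin],l
E
python3 - <<'E'
from h import *
for n in ["scene","top"]:
    c=load(n+"0.npz");hsv=cv2.cvtColor(c["pixels"],cv2.COLOR_RGB2HSV).astype(int);H,S,V=hsv[...,0],hsv[...,1],hsv[...,2]
    print(n)
    for nm,m in dict(red=((H<8)|(H>172))&(S>150)&(V>90),green=(H>60)&(H<92)&(S>70)&(V>40),white=(S<50)&(V>185),grey=(S<45)&(V>95)&(V<150)).items():
        b,_=blobs(m,20); print(nm,[x[:2] for x in b if 60<x[1][0]<460])
for n,box in [("scene",(150,200,230,330)),("scene",(230,120,370,240)),("top",(270,140,390,240)),("top",(165,145,275,235))]:
    c=load(n+"0.npz");x0,y0,x1,y1=box
    im=c["pixels"][y0:y1,x0:x1,::-1];k=6;cv2.imwrite(f"pics/crop_{n}_{x0}.png",cv2.resize(im,None,fx=k if im.shape[1]*k<=800 else 5,fy=min(k if im.shape[1]*k<=800 else 5,600/im.shape[0]),interpolation=cv2.INTER_CUBIC)); print(im.shape)
E
```

```text
scene
red [([239, 184, 19, 18, 108], [247.8, 192.5]), ([152, 221, 26, 22, 219], [163.7, 232.0])]
green [([299, 113, 22, 20, 253], [309.2, 123.7]), ([277, 150, 55, 46, 985], [302.5, 171.9]), ([316, 178, 26, 26, 167], [328.4, 190.6])]
white [([184, 0, 328, 384, 30736], [349.2, 181.2]), ([133, 20, 17, 23, 237], [141.1, 31.6]), ([156, 50, 26, 18, 132], [168.0, 58.8]), ([138, 104, 38, 16, 330], [157.4, 112.7]), ([307, 112, 12, 5, 34], [312.7, 113.9]), ([304, 167, 14, 11, 50], [311.7, 172.8]), ([288, 172, 13, 11, 55], [293.8, 177.0]), ([261, 177, 8, 11, 54], [265.0, 182.4]), ([276, 184, 7, 6, 22], [278.4, 186.5]), ([287, 188, 65, 46, 1016], [321.1, 210.6]), ([217, 215, 9, 9, 59], [221.3, 219.0]), ([173, 226, 13, 12, 126], [178.9, 231.8]), ([216, 230, 16, 10, 80], [223.2, 234.7]), ([174, 246, 24, 16, 156], [185.2, 253.7]), ([222, 252, 23, 29, 486], [233.1, 265.0]), ([270, 280, 12, 13, 107], [275.7, 286.0]), ([171, 285, 8, 9, 50], [174.6, 288.9])]
grey [([0, 0, 214, 154, 10091], [110.3, 46.8]), ([301, 0, 22, 6, 70], [314.2, 2.5]), ([380, 0, 30, 17, 235], [394.2, 6.0]), ([379, 28, 88, 99, 386
[... 2357 characters left out ...]
.9, 131.5]), ([68, 101, 61, 54, 230], [98.6, 127.4]), ([146, 114, 25, 25, 171], [163.1, 123.6]), ([229, 124, 20, 1, 20], [238.5, 124.0]), ([267, 128, 16, 14, 158], [275.1, 134.2]), ([265, 140, 15, 8, 25], [271.8, 145.0]), ([177, 162, 52, 17, 138], [206.4, 168.7]), ([328, 168, 7, 10, 27], [330.3, 173.1]), ([180, 175, 14, 31, 48], [186.9, 190.1]), ([220, 188, 9, 12, 48], [224.2, 194.2]), ([301, 192, 20, 18, 119], [307.6, 202.6]), ([311, 192, 10, 10, 26], [314.5, 196.9]), ([186, 202, 45, 23, 221], [211.4, 210.5]), ([197, 292, 85, 92, 2124], [246.8, 332.3]), ([315, 318, 19, 9, 44], [325.5, 322.6]), ([339, 348, 173, 36, 1214], [448.4, 367.6])]
(130, 80, 3)
(120, 140, 3)
(100, 120, 3)
(90, 110, 3)
```

Run:
```python
from h import *
s=load("scene0.npz");t=load("top0.npz")
print("scanner top",tri((s,178.9,231.8),(t,320.3,192.1)), plane(t,320.3,192.1,132+4),plane(s,178.9,231.8,136))
print("handle",tri((s,247.8,192.5),(t,251.5,204.9)),plane(s,247.8,192.5,76),plane(t,251.5,204.9,76))
# pad hull candidates
print("label",plane(t,199.8,186.4,98),plane(s,311.7,172.8,98))
# views crops
for n,box in [("scene",(150,200,230,330)),("scene",(230,120,370,240)),("top",(270,140,390,240)),("top",(165,145,275,235))]:
    c=load(n+"0.npz");x0,y0,x1,y1=box
    im=c["pixels"][y0:y1,x0:x1,::-1];k=min(800/im.shape[1],600/im.shape[0]);k=int(k);cv2.imwrite(f"pics/crop_{n}_{x0}.png",cv2.resize(im,None,fx=k,fy=k,interpolation=cv2.INTER_CUBIC)); print(im.shape,k)
# pads: 
for c,nm,box in [(s,"s",(165,230,215,275)),(s,"s",(100,255,160,310)),(t,"t",(295,180,328,212)),(t,"t",(335,182,378,225))]:
    x0,y0,x1,y1=box; p=c["pixels"].astype(int)
    m=(np.ptp(p,axis=2)<40)
    mm=np.zeros(m.shape,bool);mm[y0:y1,x0:x1]=m[y0:y1,x0:x1]
    ys,xs=np.nonzero(mm);w=np.array([plane(c,x,y,4)[:2] for x,y in zip(xs,ys)])
    print(nm,len(w),w.min(0),w.max(0),w.max(0)-w.min(0),(w.min(0)+w.max(0))/2)
```

```text
scanner top (array([ 576.73285741, -190.29028372,  133.50190171]), [np.float64(0.4487184378320799), np.float64(0.44871843783206056)]) [ 576.11926744 -190.18440606  136.        ] [ 578.31203886 -190.18362646  136.        ]
handle (array([540.94020521,  25.06604104,  69.98308432]), [np.float64(0.8901237027670037), np.float64(0.8901237027669556)]) [544.63459863  23.69243819  76.        ] [539.7010068   24.33924097  76.        ]
label [594.17013626 193.28927008  98.        ] [600.58611456 193.42139747  98.        ]
(130, 80, 3) 4
(120, 140, 3) 5
(100, 120, 3) 6
(90, 110, 3) 6
s 1066 [ 492.31079758 -229.00790484] [ 627.29451291 -140.09720055] [134.98371532  88.91070429] [ 559.80265524 -184.55255269]
s 1890 [ 502.91623459 -403.49000005] [ 625.28509973 -281.37210054] [122.36886514 122.11789951] [ 564.10066716 -342.4310503 ]
t 521 [ 538.52793551 -234.41147661] [ 624.10401937 -142.563318  ] [85.57608386 91.84815861] [ 581.31597744 -188.4873973 ]
t 952 [ 502.9231697  -402.97840828] [ 620.35637752 -282.71516652] [117.43320782 120.26324176] [ 561.63977361 -342.8467874 ]
```

View pics/crop_scene_150.png

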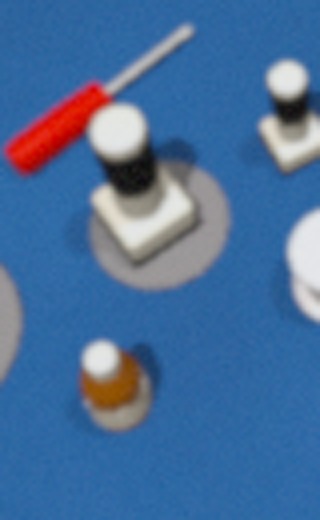

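View pics/crop_scene_230.png

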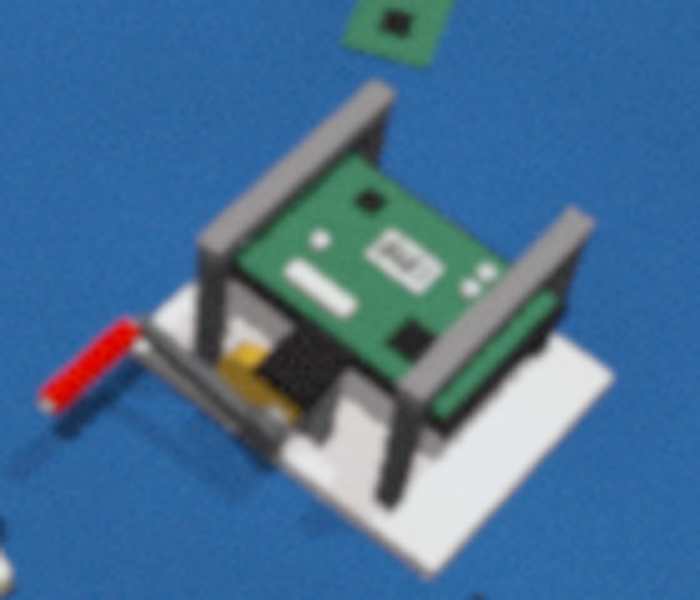

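View pics/crop_top_270.png

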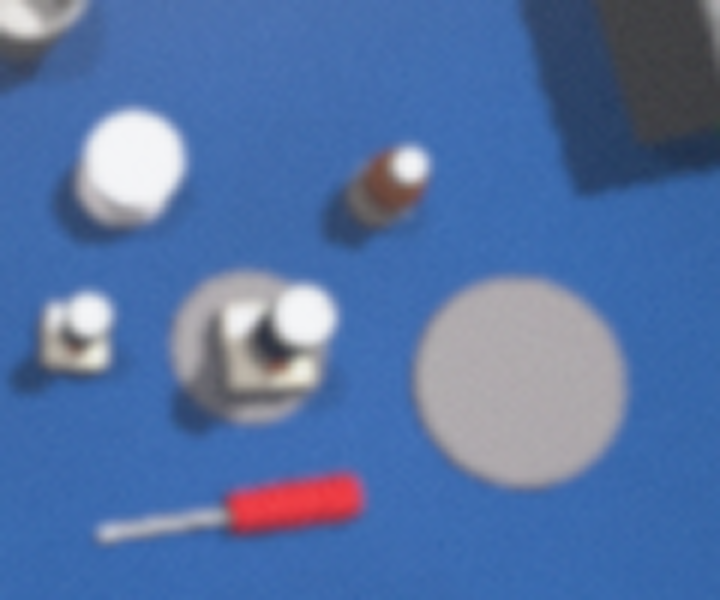

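View pics/crop_top_165.png

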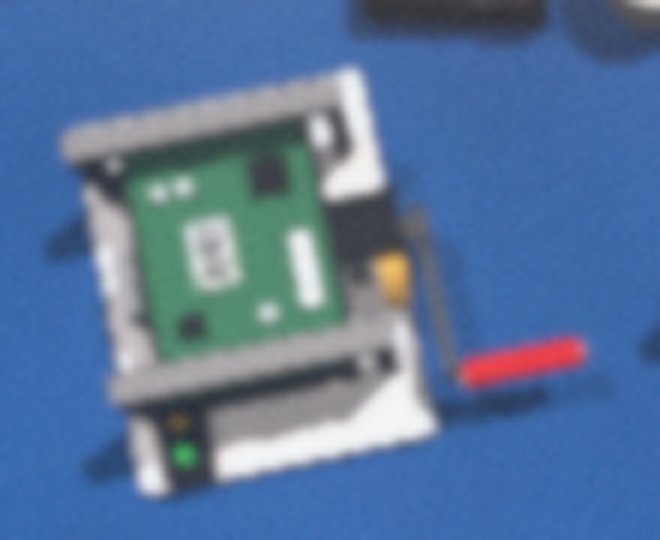

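Pad sizes settle which pad is meant: the one under the scanner measures about 90 mm across and the other about 120 mm. The large scanner stands a little off the pad's centre. In the top crop the label is at (212,253) and the base plate corners are at (365,68), (438,432) and (145,495). I use these picks for the fixture's position and yaw.

Run:
```python
from h import *
from scipy.optimize import least_squares
s=load("scene0.npz");t=load("top0.npz")
T=lambda x,y,k,x0,y0:((x+.5)/k-.5+x0,(y+.5)/k-.5+y0)
S1=lambda x,y:T(x,y,5,230,120); T1=lambda x,y:T(x,y,6,165,145);T2=lambda x,y:T(x,y,6,270,140);S2=lambda x,y:T(x,y,4,150,200)
print("label",tri((s,*S1(404,262)),(t,*T1(212,253))))
print("pad",plane(s,*S2(159.5,222.5),4),plane(t,*T2(248,346),4),tri((s,*S2(159.5,222.5)),(t,*T2(248,346))))
obs=[(t,T1(365,68),(110,-85,15)),(t,T1(438,432),(-110,-85,15)),(t,T1(145,495),(-110,85,15)),
(s,S1(430,575),(110,-85,15)),(s,S1(613,377),(110,85,15)),
(t,T1(212,253),(0,12,98)),(s,S1(404,262),(0,12,98)),
(s,S1(582,213),(66,75,135)),(s,S1(415,388),(66,-75,135)),(s,S1(213,240),(-66,-75,135)),(s,S1(378,88),(-66,75,135)),
(t,T1(64,147),(66,75,135)),(t,T1(113,391),(-66,75,135))]
def W(p,q):
    c,n=np.cos(p[2]),np.sin(p[2]);return [p[0]+c*q[0]-n*q[1],p[1]+n*q[0]+c*q[1],q[2]]
f=lambda p:np.concatenate([proj(c,W(p,q))-u for c,u,q in obs])
r=least_squares(f,[600,180,-.2],loss="soft_l1");p=r.x
print("fixture",p,np.round(f(p).reshape(-1,2),1).tolist())
print("label",W(p,(0,12,98)))
# handle ends
a=tri((s,*S1(133,332)),(t,*T1(463,371)));b=tri((s,*S1(47,398)),(t,*T1(583,348)));print(a,b)
d=(a[0]-b[0]);print(np.degrees(np.arctan2(-d[0],d[1])),np.linalg.norm(d))
h=np.array([540.9,25.1]);c,n=np.cos(p[2]),np.sin(p[2]);print("handle in fixture",np.array([[c,n],[-n,c]])@(h-p[:2]), "yawdeg",np.degrees(p[2]))
# scanner head yaw: top face z=38
q=[plane(t,*T2(*u),38)[:2] for u in [(222,303),(228,390),(318,385)]];print(np.round(q,1))
for i in (0,1):
    e=q[i+1]-q[i];print(np.linalg.norm(e),np.degrees(np.arctan2(e[1],e[0])))
q=[plane(s,*S2(*u),38)[:2] for u in [(93,200),(138,253),(198,205)]];print(np.round(q,1))
for i in (0,1):
    e=q[i+1]-q[i];print(np.linalg.norm(e),np.degrees(np.arctan2(e[1],e[0])))
```

```text
label (array([594.16496903, 194.01792846,  93.78332673]), [np.float64(0.6446949008312334), np.float64(0.6446949008314415)])
pad [ 582.00352937 -184.47332249    4.        ] [ 580.348532   -184.53578972    4.        ] (array([ 580.83996158, -184.57926098,    1.86765588]), [np.float64(0.3734613017827481), np.float64(0.3734613017827186)])
fixture [5.95865141e+02 1.80054491e+02 2.32236157e-01] [[-1.0, -0.4], [-0.3, -0.6], [-0.1, -0.6], [0.3, -0.9], [-0.3, -0.6], [0.4, -0.0], [-0.9, -0.8], [-0.1, 0.1], [-1.6, 0.7], [-1.7, 1.1], [1.0, -0.7], [-0.1, -0.4], [-0.6, -0.6]]
label [np.float64(593.1032899901777), np.float64(191.73234110266924), 98]
(array([535.34769049,  56.81739475,  68.04910549]), [np.float64(0.469160931878433), np.float64(0.4691609318785355)]) (array([548.57307455,  -8.22863114,  75.92781295]), [np.float64(1.162177492446232), np.float64(1.1621774924462183)])
11.492912147634241 66.84287770021861
handle in fixture [ -89.15298619 -138.14414954] yawdeg 13.306151661755512
[[ 599.5 -163.7]
 [ 549.4 -166.7]
 [ 553.2 -217.9]]
50.13458761332781 -176.56271817256396
51.31088402411154 -85.74012587140933
[[ 560.8 -215.2]
 [ 608.2 -209. ]
 [ 601.  -162.3]]
47.800080778224746 7.4356511441385065
47.23656463844462 98.7285198039706
```

Measured positions (mm):

| Thing | Position | Check |
|---|---|---|
| Scanner axis | (577, -190) | |
| Pad | (581, -184.6) | scanner is about 7 mm off its centre |
| Label | (593, 192) | |
| Fixture | (596, 180), yaw 13.3° | |
| Handle | (541, 25, 70) | the task gives z = 70 |
| Shaft | about (628, 46) | |

First I move over the scanner, with the jaws along the fixture's x.

>>> apply_moves(rows=[[[0.2,-0.09,-0.02,0,0,-0.3],[0.75,-0.33,-0.04,0,0,-1],[0.75,-0.33,-0.04,0,0,-1],[0.75,-0.33,-0.04,0,0,-1],[0.75,-0.33,-0.04,0,0,-1],[0.75,-0.33,-0.04,0,0,-1],[0.75,-0.33,-0.04,0,0,-1],[0.75,-0.33,-0.04,0,0,-1],[0.75,-0.33,-0.04,0,0,-1],[0.75,-0.33,-0.04,0,0,-1]]], grip=-1)

```text
time: 1.15
position: [416.9, -334.9, 230.3]
eef_rot: [-2.69, -1.622, 0.001]
ft_force: [0.3, -0.2, 1.1]
opening: 91.8
```

```bash
cat > go.py <<'E'
import sys,numpy as np
from scipy.spatial.transform import Rotation as Ro
from station import ctrl
o=ctrl.get_obs();p=np.array(o["position"]);R=Ro.from_rotvec(o["eef_rot"])
print("t",o["time"],"p",np.round(p,1),"F",np.round(o["ft_force"],1),"open",round(float(o["opening"]),1),"rv",np.round(o["eef_rot"],4),"qv",np.abs(o["qvel"]).max().round(3),"j",np.round(o["joints"],2))
if len(sys.argv)>1:
    x,y,z,yaw=map(float,sys.argv[1:5]) # yaw of tool x, deg
    y_=np.radians(yaw);T=np.array([[np.cos(y_),np.sin(y_),0],[np.sin(y_),-np.cos(y_),0],[0,0,-1]])
    print("shift",np.round(R.inv().apply(np.array([x,y,z])-p)/400,4),"turn",np.round((R.inv()*Ro.from_matrix(T)).as_rotvec()/(np.pi/4),4))
E
python3 go.py 577 -190 230 103.3
```

```text
t 1.15 p [ 416.9 -334.9  230.3] F [ 0.3 -0.2  1.1] open 91.8 rv [-2.6902e+00 -1.6216e+00  7.0000e-04] qv 0.011 j [-0.9   0.04  1.69 -0.    1.41 -0.42]
shift [5.073e-01 1.847e-01 5.000e-04] turn [-8.000e-04 -1.000e-04 -9.142e-01]
```

>>> apply_moves(rows=[[[0.25,0.09,0,0,0,-0.2],[0.507,0.185,0,0,0,-0.914],[0.507,0.185,0,0,0,-0.914],[0.507,0.185,0,0,0,-0.914],[0.507,0.185,0,0,0,-0.914],[0.507,0.185,0,0,0,-0.914],[0.507,0.185,0,0,0,-0.914],[0.507,0.185,0,0,0,-0.914],[0.507,0.185,0,0,0,-0.914]]])

```text
time: 2.05
position: [576.8, -190.7, 230.7]
eef_rot: [1.952, 2.461, -0.0]
ft_force: [0.3, -0.3, -0.1]
opening: 91.8
```

```bash
python3 go.py 577 -190 84 103.3
python3 - <<'E'
from station import ctrl
import cv2,numpy as np
for n in ["wrist","scene"]:
    c=ctrl.read_camera(n);np.savez(f"{n}1.npz",**c)
    cv2.imwrite(f"pics/{n}1.png",cv2.resize(c["pixels"][:,:,::-1],(800,600),interpolation=cv2.INTER_CUBIC))
E
```

```text
t 2.05 p [ 576.8 -190.7  230.7] F [ 0.3 -0.3 -0.1] open 91.8 rv [ 1.9522e+00  2.4613e+00 -4.0000e-04] qv 0.007 j [-0.52  0.23  1.48 -0.    1.43 -0.75]
shift [0.0018 0.0009 0.3668] turn [-0.0002  0.0003 -0.0031]
```

View pics/wrist1.png

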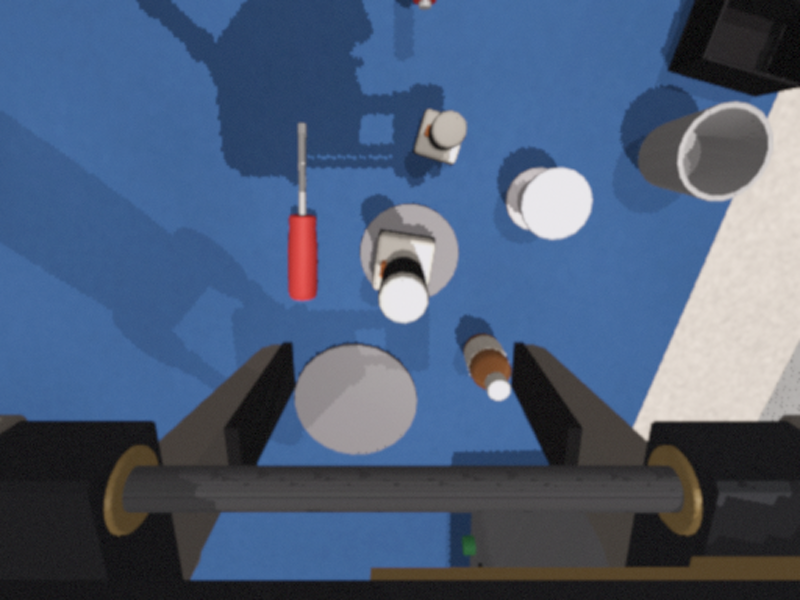

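View pics/scene1.png

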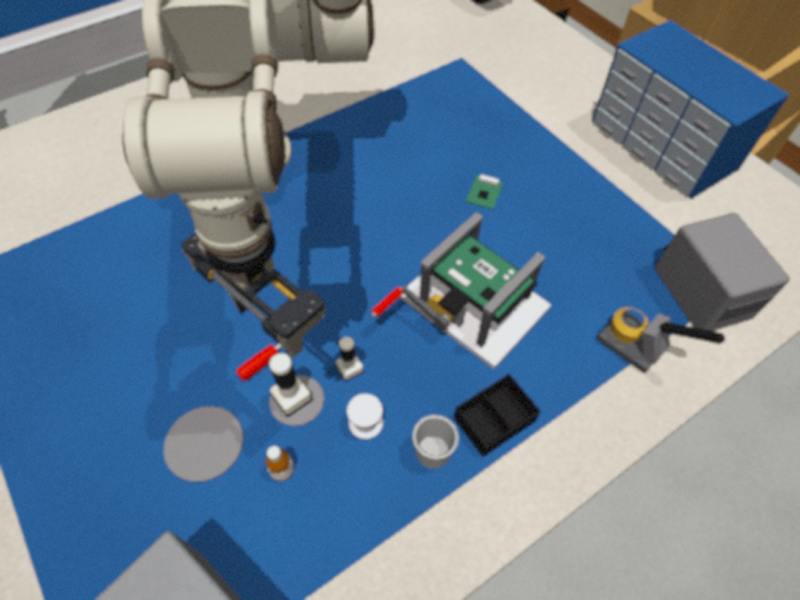

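The wrist view shows the large scanner's handle top at (403,300), the pad circle centred near (409,252) and the flux bottle at (490,370). I'll check these against the earlier measurements.

Run:
```python
from h import *
w=load("wrist1.npz");s=load("scene1.npz");f=.64
print("TCP proj wrist/scene 800px",proj(w,[577,-190.7,230.7])/f,proj(s,[577,-190.7,230.7])/f)
print("scanner top",plane(w,403*f,300*f,136),"pad",plane(w,409*f,252*f,4))
print("flux cap",plane(w,498*f,390*f,85),"small",plane(w,448*f,130*f,90),"spool",plane(w,556*f,204*f,55))
t=load("top0.npz");print("scanner axis 3view", tri((w,403*f,300*f),(t,320.3,192.1)))
hsv=cv2.cvtColor(w["pixels"],cv2.COLOR_RGB2HSV).astype(int)
b,_=blobs((hsv[...,1]<50)&(hsv[...,2]>185),40);print([x[:2] for x in b])
```

```text
TCP proj wrist/scene 800px [403.70153611 364.76589582] [267.68749439 329.10508535]
scanner top [ 576.85471474 -190.90114422  136.        ] pad [ 581.00924147 -184.00665039    4.        ]
flux cap [ 671.24966058 -261.5597253    85.        ] small [582.2071568  -83.23352637  90.        ] spool [ 679.64893391 -112.60522279   55.        ]
scanner axis 3view (array([ 576.62002629, -190.79547251,  134.97490614]), [np.float64(0.4917381158253484), np.float64(0.4917381158253198)])
[([406, 57, 106, 224, 11852], [473.3, 187.1]), ([279, 73, 18, 19, 267], [287.4, 81.6]), ([285, 93, 9, 11, 54], [289.2, 98.4]), ([325, 107, 54, 47, 1779], [354.3, 129.6]), ([244, 154, 35, 27, 335], [265.0, 161.5]), ([239, 169, 5, 16, 50], [240.9, 177.4]), ([243, 177, 31, 30, 702], [257.8, 191.5]), ([313, 244, 14, 13, 145], [319.1, 249.7])]
```

All views agree: scanner axis (576.8,-190.8), pad (581.0,-184.3), and the TCP is above the scanner. I'll descend so the grasp point is 100 mm up the scanner, then close.

>>> apply_moves(rows=[[[0,0,0.08,0,0,0],[0,0,0.16,0,0,0],[0,0,0.24,0,0,0],[0,0,0.31,0,0,0],[0,0,0.35,0,0,0],[0,0,0.364,0,0,0],[0,0,0.364,0,0,0],[0,0,0.364,0,0,0]]])

```text
time: 2.95
position: [578.8, -189.9, 86.7]
eef_rot: [1.946, 2.463, 0.001]
ft_force: [0.5, -0.2, 0.6]
opening: 91.6
```

>>> apply_moves(rows=[[[0,0,0,0,0,0],[0,0,0,0,0,0],[0,0,0,0,0,0],[0,0,0,0,0,0],[0,0,0,0,0,0],[0,0,0,0,0,0],[0,0,0,0,0,0],[0,0,0,0,0,0]]], grip=1)

```text
time: 3.75
position: [577.6, -189.2, 84.9]
eef_rot: [-1.948, -2.465, 0.0]
ft_force: [0.6, 0.3, -1.9]
opening: 31.5
```

```bash
python3 go.py 577 -190 265 103.3
```

```text
t 3.75 p [ 577.6 -189.2   84.9] F [ 0.6  0.3 -1.9] open 31.5 rv [-1.9477e+00 -2.4647e+00  2.0000e-04] qv 0.005 j [-0.52  0.37  1.61 -0.    1.16 -0.75]
shift [-0.0015 -0.0021 -0.4502] turn [-0.0003 -0.0001  0.0015]
```

The opening of 31.5 mm matches the handle, so the scanner is held. Lifting it next.

>>> apply_moves(rows=[[[0,0,-0.02,0,0,0],[0,0,-0.06,0,0,0],[0,0,-0.12,0,0,0],[0,0,-0.18,0,0,0],[0,0,-0.25,0,0,0],[0,0,-0.32,0,0,0],[0,0,-0.38,0,0,0],[0,0,-0.43,0,0,0],[0,0,-0.45,0,0,0],[0,0,-0.45,0,0,0]]])

```text
time: 4.75
position: [578.4, -189.6, 267.1]
eef_rot: [1.946, 2.462, 0.001]
ft_force: [-0.2, -0.2, -2.9]
opening: 31.5
```

```bash
python3 go.py 593.5 192.5 265 103.3
python3 - <<'E'
from station import ctrl
import cv2,numpy as np
for n in ["wrist","scene"]:
    c=ctrl.read_camera(n);np.savez(f"{n}2.npz",**c)
    cv2.imwrite(f"pics/{n}2.png",cv2.resize(c["pixels"][:,:,::-1],(800,600),interpolation=cv2.INTER_CUBIC))
E
```

```text
t 4.75 p [ 578.4 -189.6  267.1] F [-0.2 -0.2 -2.9] open 31.5 rv [1.9457e+00 2.4621e+00 9.0000e-04] qv 0.046 j [-0.52  0.21  1.43  0.    1.49 -0.75]
shift [0.9207 0.2575 0.0038] turn [0.0033 0.003  0.0014]
```

View pics/wrist2.png

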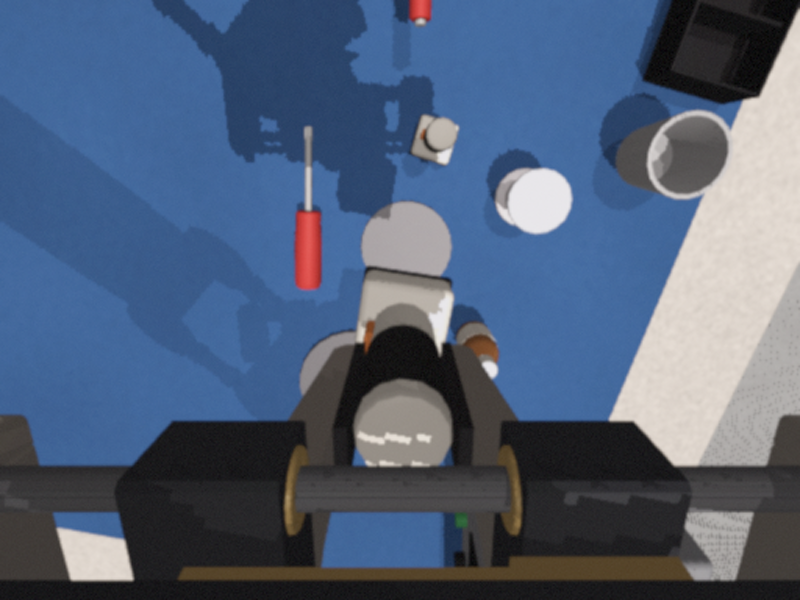

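View pics/scene2.png

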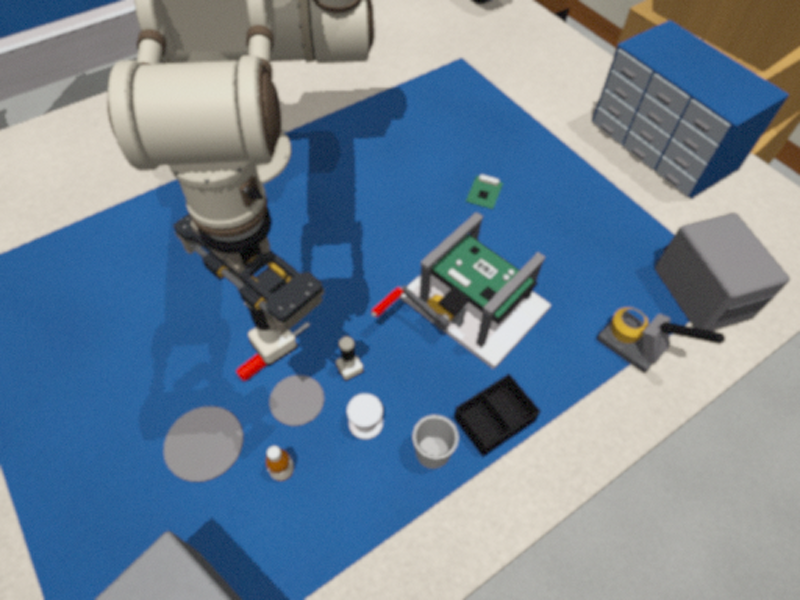

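The scanner hangs straight and the pad is clear. I'll check the pad centre now that it is uncovered, then move over the label.

Run:
```python
from h import *
for n,box in [("scene2.npz",(165,230,215,277))]:
    c=load(n);p=c["pixels"].astype(int);m=np.zeros(p.shape[:2],np.uint8);x0,y0,x1,y1=box
    m[y0:y1,x0:x1]=(np.ptp(p,axis=2)<45)[y0:y1,x0:x1]
    b,l=blobs(m,100);print([x[:2] for x in b])
    k=max(b,key=lambda x:x[0][4]);ys,xs=np.nonzero(l==k[2]);w=np.array([plane(c,x,y,4)[:2] for x,y in zip(xs,ys)])
    print(w.mean(0),np.ptp(w,axis=0),(w.min(0)+w.max(0))/2)
```

```text
[([172, 240, 35, 33, 890], [189.4, 255.8])]
[ 583.03251995 -185.23729081] [90.27561604 89.36485532] [ 582.68345352 -184.77962821]
```

>>> apply_moves(rows=[[[0.03,0.008,0,0,0,0],[0.09,0.025,0,0,0,0],[0.18,0.05,0,0,0,0],[0.28,0.08,0,0,0,0],[0.38,0.107,0,0,0,0],[0.49,0.138,0,0,0,0],[0.6,0.169,0,0,0,0],[0.7,0.198,0,0,0,0],[0.79,0.223,0,0,0,0],[0.86,0.243,0,0,0,0],[0.9,0.254,0,0,0,0],[0.921,0.26,0,0,0,0]]])

```text
time: 6.05
position: [592.9, 194.8, 264.0]
eef_rot: [-1.945, -2.466, 0.002]
ft_force: [-0.0, -0.0, -2.3]
opening: 31.2
```

>>> apply_moves(rows=[[[0,0,0,0,0,0],[0,0,0,0,0,0],[0,0,0,0,0,0]]])

```text
time: 6.35
position: [593.9, 191.9, 265.0]
eef_rot: [1.95, 2.463, -0.001]
ft_force: [-0.7, -0.0, -1.3]
opening: 32.0
```

```bash
python3 go.py 593.5 192.5 239 103.3
python3 - <<'E'
from station import ctrl
import cv2,numpy as np
for n in ["wrist","scene","top"]:
    c=ctrl.read_camera(n);np.savez(f"{n}3.npz",**c)
    cv2.imwrite(f"pics/{n}3.png",cv2.resize(c["pixels"][:,:,::-1],(800,600),interpolation=cv2.INTER_CUBIC))
E
```

```text
t 6.35 p [593.9 191.9 265. ] F [-0.7 -0.  -1.3] open 32.0 rv [ 1.9498e+00  2.4631e+00 -6.0000e-04] qv 0.005 j [ 0.12  0.26  1.38 -0.    1.5  -0.11]
shift [ 0.0017 -0.0007  0.0649] turn [-0.0003  0.0005 -0.0007]
```

View pics/wrist3.png

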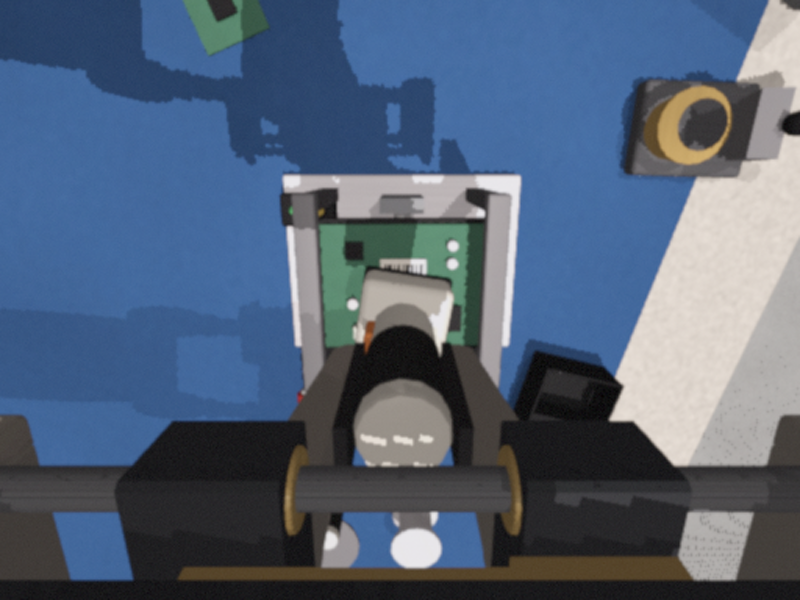

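View pics/scene3.png

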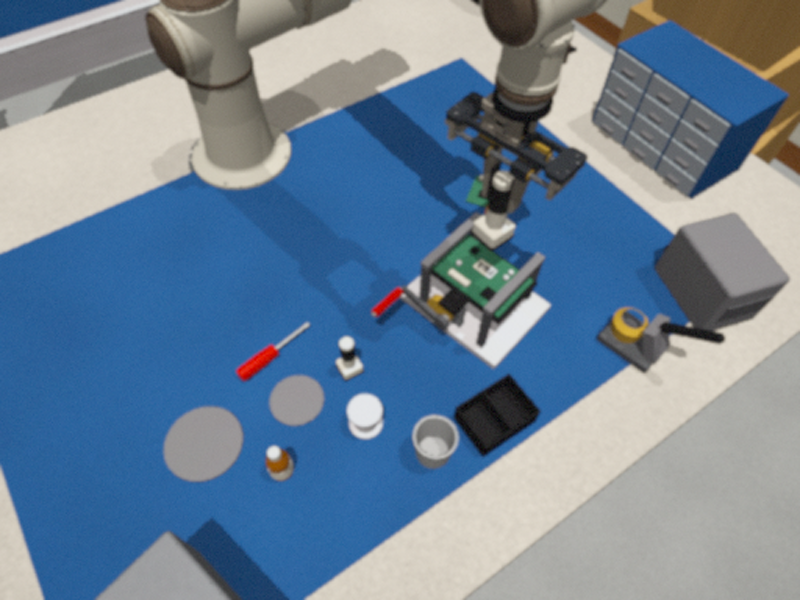

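The wrist view shows the head over the board. The label's far edge runs from (380,260) to (427,262), and the bars' tops are at x ≈ 307 and 496. I'll check the label position with these.

Run:
```python
from h import *
f=.64
w=load("wrist3.npz")
a=plane(w,380*f,259*f,98);b=plane(w,427*f,260*f,98);print(a,b,np.linalg.norm(a-b),np.degrees(np.arctan2(*(b-a)[1::-1])))
m=(a+b)/2;d=(b-a)/np.linalg.norm(b-a);n=np.array([d[1],-d[0],0]);print("label",m+11*n,m-11*n)
s=load("scene3.npz")
im=s["pixels"][120:240,230:370,::-1];cv2.imwrite("pics/c3.png",cv2.resize(im,None,fx=5,fy=5,interpolation=cv2.INTER_CUBIC))
im=w["pixels"][110:240,180:340,::-1];cv2.imwrite("pics/cw3.png",cv2.resize(im,None,fx=4,fy=4,interpolation=cv2.INTER_CUBIC))
```

```text
[573.99403742 198.70204299  98.        ] [609.76908643 206.34835911  98.        ] 36.58306004005823 12.064487364231688
label [594.18069921 191.76815834  98.        ] [589.58242464 213.28224375  98.        ]
```

View pics/cw3.png

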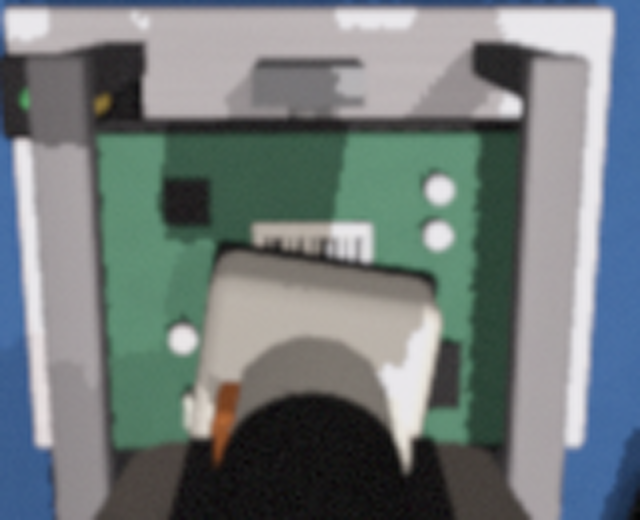

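View pics/c3.png

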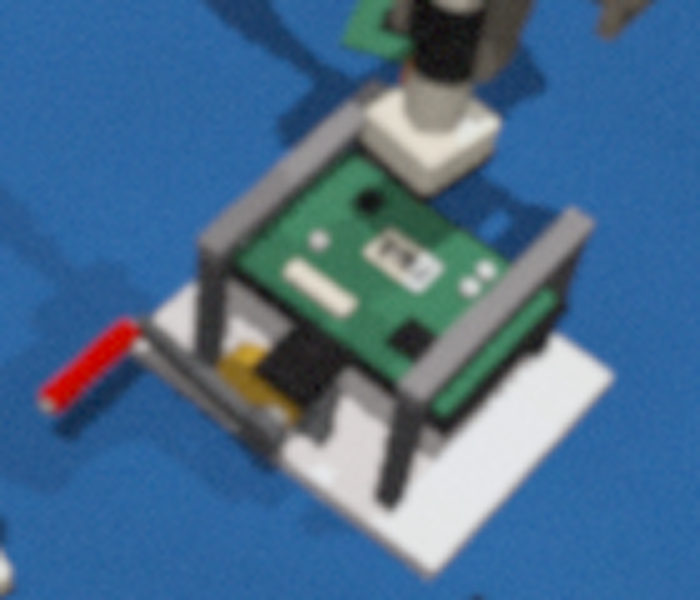

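The label is at (594,192), which matches the TCP. I'll go down to 60 mm above it and hold.

>>> apply_moves(rows=[[[0,0,0.01,0,0,0],[0,0,0.03,0,0,0],[0,0,0.05,0,0,0],[0,0,0.062,0,0,0],[0,0,0.065,0,0,0],[0,0,0.065,0,0,0],[0,0,0.065,0,0,0],[0,0,0.065,0,0,0],[0,0,0.065,0,0,0],[0,0,0.065,0,0,0],[0,0,0.065,0,0,0],[0,0,0.065,0,0,0]]])

```text
time: 7.7
position: [593.8, 193.2, 239.0]
eef_rot: [1.948, 2.465, 0.0]
ft_force: [0.4, 0.2, -3.2]
opening: 31.5
```

>>> apply_moves(rows=[[[0,0,0,0,0,0],[0,0,0,0,0,0],[0,0,0,0,0,0],[0,0,0,0,0,0],[0,0,0,0,0,0],[0,0,0,0,0,0]]])

```text
time: 8.3
position: [593.7, 193.2, 239.0]
eef_rot: [-1.948, -2.465, 0.0]
ft_force: [0.2, -0.3, -1.9]
opening: 31.7
```

```bash
python3 go.py 581.5 -184.5 265 103.3
python3 - <<'E'
from station import ctrl
import cv2,numpy as np
c=ctrl.read_camera("scene");np.savez(f"scene4.npz",**c)
im=c["pixels"][80:230,230:400,::-1];cv2.imwrite("pics/c4.png",cv2.resize(im,None,fx=4,fy=4,interpolation=cv2.INTER_CUBIC))
E
```

```text
t 8.3 p [593.7 193.2 239. ] F [ 0.2 -0.3 -1.9] open 31.7 rv [-1.9478 -2.4648  0.    ] qv 0.001 j [ 0.12  0.27  1.42  0.    1.45 -0.11]
shift [-0.9117 -0.248  -0.0651] turn [-0.     -0.      0.0014]
```

View pics/c4.png

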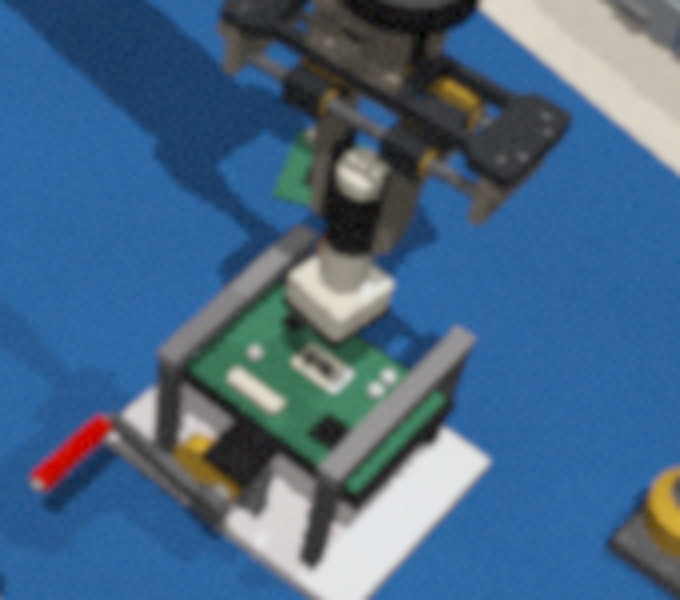

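The hover crop shows the head clear above the bars, with its top-face corners at about (287,288), (335,318) and (393,288). I'll check its centre numerically before leaving.

Run:
```python
from h import *
s=load("scene4.npz");g=lambda x,y:((x+.5)/4-.5+230,(y+.5)/4-.5+80)
P=[plane(s,*g(*u),192) for u in [(287,288),(335,318),(393,288)]];print(np.round(P,1),"centre",(P[0]+P[2])/2,np.linalg.norm(P[0]-P[1]),np.linalg.norm(P[2]-P[1]))
print("top",plane(s,*g(361,168),290))
```

```text
[[582.2 159.3 192. ]
 [617.2 169.  192. ]
 [619.1 213.9 192. ]] centre [600.61858297 186.58060407 192.        ] 36.337443016856255 44.97686178466616
top [593.87345504 189.81220469 290.        ]
```

Run:
```python
from h import *
f=.64
for n,z,c0 in [("wrist3.npz",218,(593.9,191.9)),("wrist2.npz",218,(577.3,-190))]:
    w=load(n)
    g=(lambda x,y:((x+.5)/4-.5+180,(y+.5)/4-.5+110))
    if n=="wrist3.npz": pts=[g(222,252),g(436,280)]
    else: pts=[(366*f,274*f),(454*f,286*f)]
    P=[plane(w,*u,z)[:2] for u in pts];d=P[1]-P[0];L=np.linalg.norm(d);d/=L;nn=np.array([d[1],-d[0]])
    print(n,np.round(P,1),L,np.degrees(np.arctan2(d[1],d[0])),"centre",(P[0]+P[1])/2+24*nn,"expected",c0)
```

```text
wrist3.npz [[569.4 217.1]
 [611.9 221.3]] 42.71078736605193 5.6501278549420855 centre [593.03947945 195.34231388] expected (593.9, 191.9)
wrist2.npz [[ 553.7 -167.3]
 [ 599.1 -163.1]] 45.59273454818261 5.3621070754130695 centre [ 578.6591623  -189.07624274] expected (577.3, -190)
```

The wrist views put the head centre within about 4 mm of the label axis and upright. Next I raise it and carry it back over the pad.

>>> apply_moves(rows=[[[0,0,-0.02,0,0,0],[0,0,-0.05,0,0,0],[-0.02,-0.005,-0.065,0,0,0],[-0.08,-0.022,-0.065,0,0,0],[-0.17,-0.046,-0.065,0,0,0],[-0.28,-0.076,-0.065,0,0,0],[-0.39,-0.106,-0.065,0,0,0],[-0.5,-0.136,-0.065,0,0,0],[-0.61,-0.165,-0.065,0,0,0],[-0.71,-0.193,-0.065,0,0,0],[-0.79,-0.214,-0.065,0,0,0],[-0.85,-0.23,-0.065,0,0,0]]])

```text
time: 9.55
position: [582.5, -161.9, 266.1]
eef_rot: [1.949, 2.462, -0.0]
ft_force: [0.0, 0.4, -3.0]
opening: 32.0
```

>>> apply_moves(rows=[[[-0.04,-0.011,0,0,0,0],[-0.061,-0.017,0,0,0,0],[-0.061,-0.017,0,0,0,0],[-0.061,-0.017,0,0,0,0],[-0.061,-0.017,0,0,0,0]]])

```text
time: 10.05
position: [582.0, -182.9, 265.1]
eef_rot: [-1.946, -2.466, -0.001]
ft_force: [0.2, -0.3, -2.0]
opening: 31.9
```

```bash
python3 go.py 581.5 -184.6 86 103.3
```

```text
t 10.05 p [ 582.  -182.9  265.1] F [ 0.2 -0.3 -2. ] open 31.9 rv [-1.9459e+00 -2.4662e+00 -5.0000e-04] qv 0.002 j [-0.5   0.22  1.43  0.    1.49 -0.74]
shift [-0.0039 -0.0024  0.4478] turn [ 0.0002 -0.0005  0.0033]
```

>>> apply_moves(rows=[[[0,0,0.04,0,0,0],[0,0,0.1,0,0,0],[0,0,0.18,0,0,0],[0,0,0.26,0,0,0],[0,0,0.33,0,0,0],[0,0,0.38,0,0,0],[0,0,0.41,0,0,0],[0,0,0.43,0,0,0],[0,0,0.44,0,0,0],[0,0,0.446,0,0,0],[0,0,0.449,0,0,0],[0,0,0.449,0,0,0]]])

```text
time: 11.25
position: [582.3, -184.4, 86.1]
eef_rot: [1.947, 2.464, 0.0]
ft_force: [-0.3, 0.3, -2.3]
opening: 31.5
```

```bash
python3 go.py 581.5 -184.6 85 103.3;  python3 - <<'E'
from station import ctrl
import cv2,numpy as np
c=ctrl.read_camera("scene");np.savez(f"scene5.npz",**c)
im=c["pixels"][180:310,110:280,::-1];cv2.imwrite("pics/c5.png",cv2.resize(im,None,fx=4,fy=4,interpolation=cv2.INTER_CUBIC))
E
```

```text
t 11.25 p [ 582.3 -184.4   86.1] F [-0.3  0.3 -2.3] open 31.5 rv [1.9471e+00 2.4639e+00 3.0000e-04] qv 0.004 j [-0.5   0.37  1.6   0.    1.16 -0.74]
shift [-0.     -0.0021  0.0027] turn [0.0012 0.0011 0.0014]
```

View pics/c5.png

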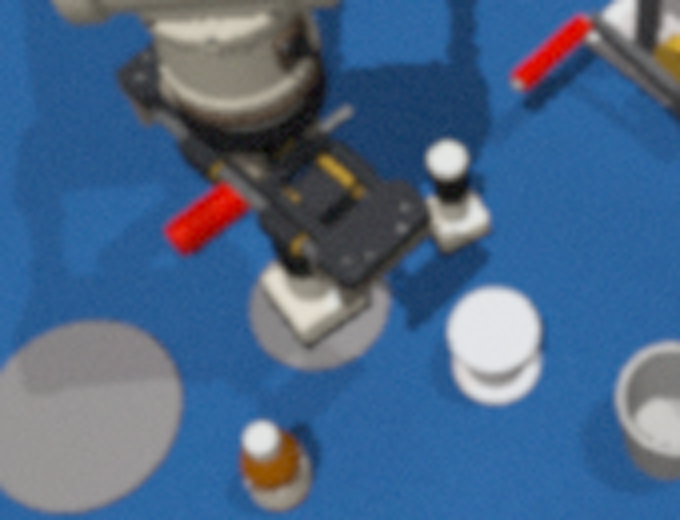

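The crop shows the head on the pad at about (315,305), and the wrist still carries the weight. I'll lower 1 mm, then open.

>>> apply_moves(rows=[[[0,0,0.0015,0,0,0],[0,0,0.0025,0,0,0],[0,0,0.0025,0,0,0],[0,0,0.0025,0,0,0]]])

```text
time: 11.7
position: [582.1, -184.3, 84.9]
eef_rot: [1.947, 2.464, 0.0]
ft_force: [-0.3, 0.6, 0.7]
opening: 31.7
```

>>> apply_moves(rows=[[[0,0,0,0,0,0],[0,0,0,0,0,0],[0,0,0,0,0,0],[0,0,0,0,0,0],[0,0,0,0,0,0],[0,0,0,0,0,0],[0,0,0,0,0,0],[0,0,0,0,0,0],[0,0,0,0,0,0],[0,0,0,0,0,0]]], grip=-1)

```text
time: 12.7
position: [581.8, -184.1, 84.4]
eef_rot: [-1.948, -2.465, 0.0]
ft_force: [0.6, 0.2, 0.0]
opening: 91.8
```

>>> apply_moves(rows=[[[0,0,-0.02,0,0,0],[0,0,-0.06,0,0,0],[0,0,-0.12,0,0,0],[0,0,-0.18,0,0,0],[0,0,-0.25,0,0,0],[0,0,-0.32,0,0,0],[0,0,-0.36,0,0,0],[0,0,-0.36,0,0,0],[0,0,-0.36,0,0,0]]])

```text
time: 13.6
position: [581.6, -184.0, 228.0]
eef_rot: [-1.948, -2.464, 0.0]
ft_force: [0.7, -0.4, -0.3]
opening: 92.0
```

```bash
python3 go.py 541 25.5 230 103.3;  python3 - <<'E'
from station import ctrl
import cv2,numpy as np
for n in ["wrist","scene"]:
    c=ctrl.read_camera(n);np.savez(f"{n}6.npz",**c)
    cv2.imwrite(f"pics/{n}6.png",cv2.resize(c["pixels"][:,:,::-1],(800,600),interpolation=cv2.INTER_CUBIC))
E
```

```text
t 13.6 p [ 581.6 -184.   228. ] F [ 0.7 -0.4 -0.3] open 92.0 rv [-1.9476e+00 -2.4645e+00  1.0000e-04] qv 0.03 j [-0.5   0.24  1.48 -0.    1.43 -0.74]
shift [ 0.5331  0.0223 -0.0049] turn [-0.0004 -0.0004  0.0014]
```

View pics/wrist6.png

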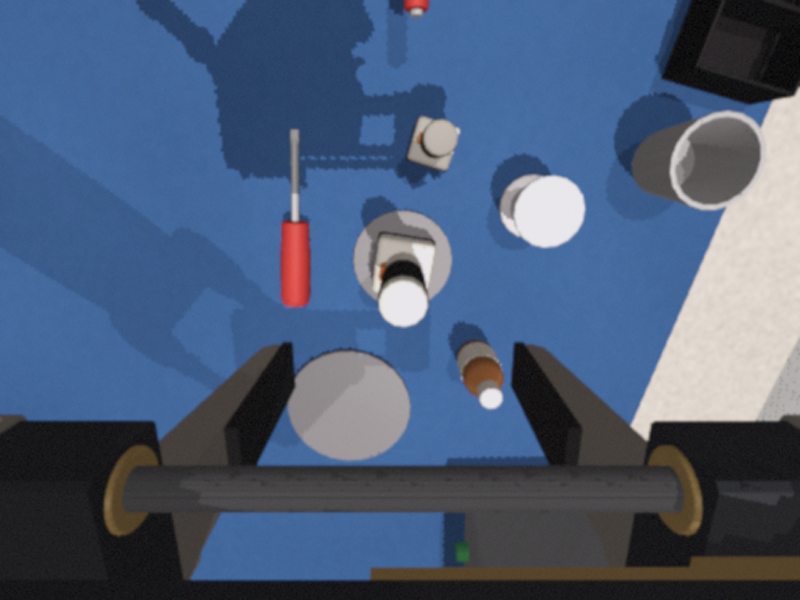

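View pics/scene6.png

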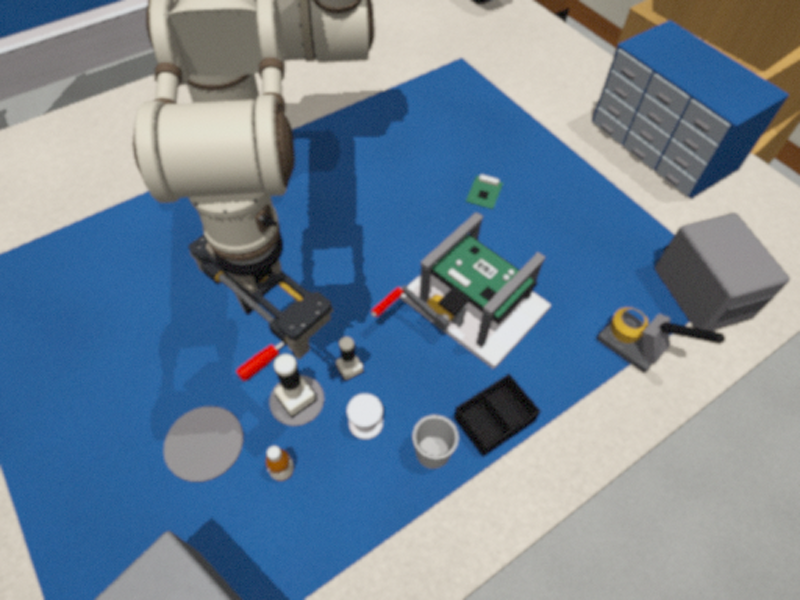

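The scanner stands upright in the middle of its pad: handle top at (403,300), pad centred at (403,258) in the wrist view. Everything else is where it was. On to the lever handle.

>>> apply_moves(rows=[[[0.05,0.002,0,0,0,0],[0.15,0.006,0,0,0,0],[0.26,0.01,0,0,0,0],[0.37,0.015,0,0,0,0],[0.46,0.02,0,0,0,0],[0.51,0.022,0,0,0,0],[0.533,0.022,0,0,0,0],[0.533,0.022,0,0,0,0],[0.533,0.022,0,0,0,0],[0.533,0.022,0,0,0,0]]])

```text
time: 14.7
position: [541.2, 24.4, 228.2]
eef_rot: [-1.949, -2.463, 0.001]
ft_force: [-0.2, 0.3, 0.4]
opening: 91.8
```

```bash
python3 go.py 541 25.5 51 103.3;  python3 - <<'E'
from station import ctrl
from h import *
c=ctrl.read_camera("wrist");np.savez("wrist7.npz",**c)
cv2.imwrite("pics/wrist7.png",cv2.resize(c["pixels"][:,:,::-1],(800,600),interpolation=cv2.INTER_CUBIC))
hsv=cv2.cvtColor(c["pixels"],cv2.COLOR_RGB2HSV).astype(int);H,S,V=[hsv[...,i] for i in range(3)]
b,l=blobs(((H<8)|(H>172))&(S>130)&(V>70),40)
for x in b:
    ys,xs=np.nonzero(l==x[2]);r=cv2.minAreaRect(np.c_[xs,ys].astype(np.float32))
    print(x[:2],plane(c,*r[0],72),r)
E
```

```text
t 14.7 p [541.2  24.4 228.2] F [-0.2  0.3  0.4] open 91.8 rv [-1.9494e+00 -2.4635e+00  5.0000e-04] qv 0.006 j [-0.18  0.06  1.67 -0.    1.41 -0.41]
shift [2.90e-03 2.00e-04 4.43e-01] turn [-0.0004  0.0001 -0.0003]
([251, 150, 13, 55, 665], [257.3, 176.4]) [540.22735364  23.96583105  72.        ] ((257.0, 177.0), (54.0, 12.0), 90.0)
([185, 275, 16, 24, 307], [192.5, 288.0]) [ 490.77618825 -143.00221926   72.        ] ((192.5, 286.5), (23.0, 15.0), 90.0)
```

View pics/wrist7.png

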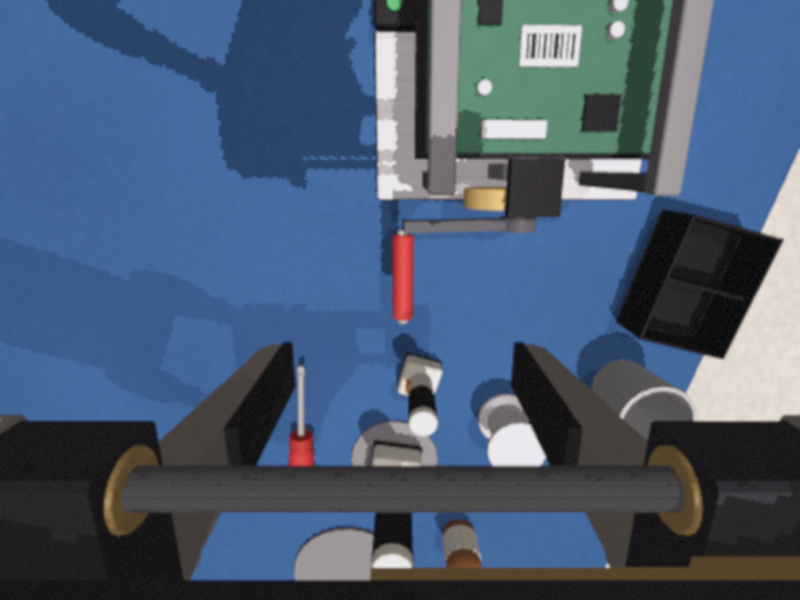

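In the wrist view the red handle is vertical, at (403,277), so the jaws are square across it. Its centre measures (540.5,24.5), under the TCP. I'll descend and grip.

>>> apply_moves(rows=[[[0,0,0.05,0,0,0],[0,0,0.13,0,0,0],[0,0,0.22,0,0,0],[0,0,0.31,0,0,0],[0,0,0.38,0,0,0],[0,0,0.42,0,0,0],[0,0,0.443,0,0,0],[0,0,0.443,0,0,0],[0,0,0.443,0,0,0]]])

```text
time: 15.65
position: [542.0, 24.9, 52.1]
eef_rot: [1.948, 2.463, 0.001]
ft_force: [-0.5, -0.1, 0.3]
opening: 91.8
```

>>> apply_moves(rows=[[[0,0,0,0,0,0],[0,0,0,0,0,0],[0,0,0,0,0,0],[0,0,0,0,0,0],[0,0,0,0,0,0],[0,0,0,0,0,0],[0,0,0,0,0,0],[0,0,0,0,0,0],[0,0,0,0,0,0],[0,0,0,0,0,0]]], grip=1)

```text
time: 16.65
position: [540.9, 25.3, 51.1]
eef_rot: [-1.947, -2.465, 0.001]
ft_force: [1.3, -1.2, 0.7]
opening: 15.0
```

```bash
python3 go.py
```

```text
t 16.65 p [540.9  25.3  51.1] F [ 1.3 -1.2  0.7] open 15.0 rv [-1.9474e+00 -2.4646e+00  7.0000e-04] qv 0.005 j [-0.18  0.26  1.82 -0.    1.06 -0.41]
```

Opening is 15 mm on the 16 mm sleeve, so it is gripped. I'll work out the arc: tool y is the fixture's +x, tool z is down.

Run:
```python
import numpy as np
f=lambda p:np.array([90*(np.sin(1.4)-np.sin(p)),-90*(np.cos(p)-np.cos(1.4))])/400
for p in [1.38,1.34,1.28,1.22,1.16,1.09,1.02,.95,.88,.81,.75,.7]:print(p,f(p).round(4))
for p in [.66,.6,.53,.46,.39,.32,.25,.18,.12,.06,.02,0]:print(p,(f(p)-f(.7)).round(4))
```

```text
1.38 [ 0.0008 -0.0044]
1.34 [ 0.0027 -0.0132]
1.28 [ 0.0062 -0.0263]
1.22 [ 0.0104 -0.0391]
1.16 [ 0.0154 -0.0516]
1.09 [ 0.0222 -0.0658]
1.02 [ 0.03   -0.0795]
0.95 [ 0.0387 -0.0926]
0.88 [ 0.0483 -0.1051]
0.81 [ 0.0588 -0.1169]
0.75 [ 0.0684 -0.1264]
0.7 [ 0.0768 -0.1338]
0.66 [ 0.007  -0.0057]
0.6 [ 0.0179 -0.0136]
0.53 [ 0.0312 -0.022 ]
0.46 [ 0.0451 -0.0295]
0.39 [ 0.0594 -0.036 ]
0.32 [ 0.0742 -0.0415]
0.25 [ 0.0893 -0.0459]
0.18 [ 0.1047 -0.0493]
0.12 [ 0.118  -0.0513]
0.06 [ 0.1315 -0.0525]
0.02 [ 0.1404 -0.0529]
0 [ 0.1449 -0.0529]
```

>>> apply_moves(rows=[[[0,0.001,-0.004,0,0,0],[0,0.003,-0.013,0,0,0],[0,0.006,-0.026,0,0,0],[0,0.01,-0.039,0,0,0],[0,0.015,-0.052,0,0,0],[0,0.022,-0.066,0,0,0],[0,0.03,-0.08,0,0,0],[0,0.039,-0.093,0,0,0],[0,0.048,-0.105,0,0,0],[0,0.059,-0.117,0,0,0],[0,0.068,-0.126,0,0,0],[0,0.077,-0.134,0,0,0]]])

```text
time: 17.85
position: [571.1, 32.4, 105.2]
eef_rot: [-1.947, -2.464, 0.001]
ft_force: [-4.5, -1.7, -0.8]
opening: 15.0
```

```bash
python3 go.py
```

```text
t 17.85 p [571.1  32.4 105.2] F [-4.5 -1.7 -0.8] open 15.0 rv [-1.9474e+00 -2.4644e+00  1.1000e-03] qv 0.124 j [-0.15  0.26  1.71 -0.    1.18 -0.39]
```

Following well with low force. Second half of the arc.

>>> apply_moves(rows=[[[0,0.007,-0.006,0,0,0],[0,0.018,-0.013,0,0,0],[0,0.031,-0.022,0,0,0],[0,0.045,-0.029,0,0,0],[0,0.059,-0.036,0,0,0],[0,0.074,-0.041,0,0,0],[0,0.089,-0.046,0,0,0],[0,0.105,-0.049,0,0,0],[0,0.118,-0.051,0,0,0],[0,0.131,-0.053,0,0,0],[0,0.14,-0.053,0,0,0],[0,0.145,-0.053,0,0,0]]])

```text
time: 19.05
position: [628.1, 45.9, 126.1]
eef_rot: [1.948, 2.465, 0.0]
ft_force: [-3.0, -2.1, 2.8]
opening: 14.7
```

>>> apply_moves(rows=[[[0,0,0,0,0,0],[0,0,0,0,0,0],[0,0,0,0,0,0],[0,0,0,0,0,0],[0,0,0,0,0,0],[0,0,0,0,0,0]]])

```text
time: 19.65
position: [627.5, 45.8, 126.1]
eef_rot: [1.948, 2.465, -0.0]
ft_force: [-2.8, -1.7, 2.2]
opening: 14.9
```

```bash
python3 go.py;  python3 - <<'E'
from station import ctrl
from h import *
for n in ["wrist","scene","top"]:
    c=ctrl.read_camera(n);np.savez(f"{n}8.npz",**c)
    cv2.imwrite(f"pics/{n}8.png",cv2.resize(c["pixels"][:,:,::-1],(800,600),interpolation=cv2.INTER_CUBIC))
c=load("scene8.npz");im=c["pixels"][100:250,200:370,::-1];cv2.imwrite("pics/c8.png",cv2.resize(im,None,fx=4,fy=4,interpolation=cv2.INTER_CUBIC))
E
```

```text
t 19.65 p [627.5  45.8 126.1] F [-2.8 -1.7  2.2] open 14.9 rv [ 1.9477e+00  2.4647e+00 -1.0000e-04] qv 0.002 j [-0.12  0.37  1.52 -0.    1.25 -0.35]
```

View pics/wrist8.png

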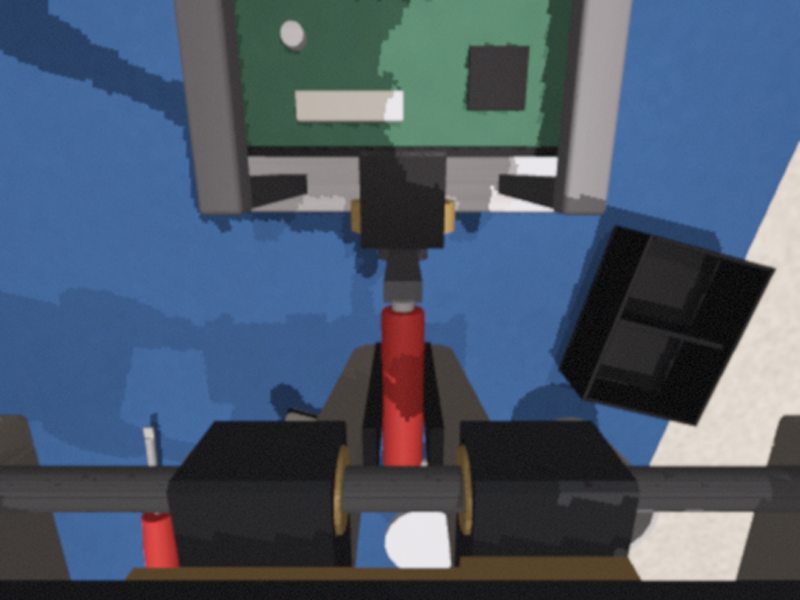

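View pics/c8.png

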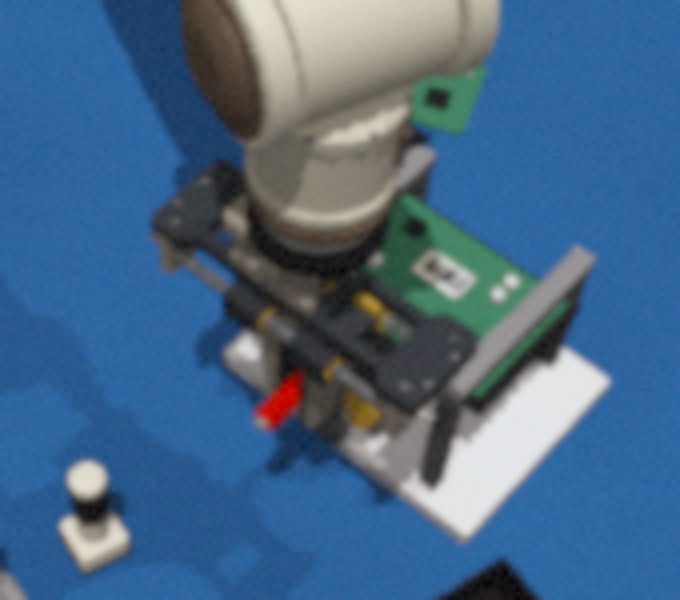

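View pics/top8.png

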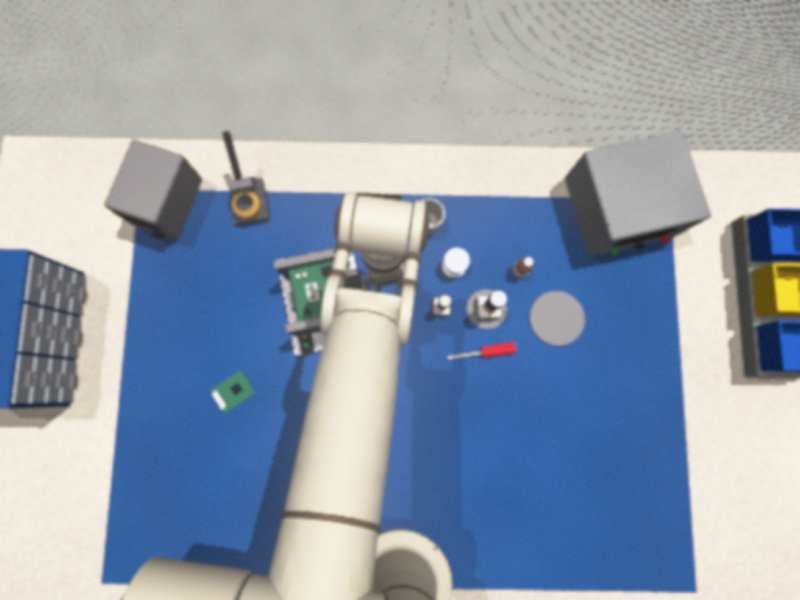

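The wrist view shows the lever arm straight in line over the shaft (both at x ≈ 403) with the red sleeve held between the pads. The scene crop shows the board raised, label at (444,275). Last checks follow: board height, scanner pose and bystanders.

```bash
python3 - <<'E'
from h import *
s=load("scene8.npz");t=load("top8.npz");g=lambda x,y:((x+.5)/4-.5+200,(y+.5)/4-.5+100)
for z in (98,105,112): print(z,plane(s,*g(444,275),z), "pred",proj(s,[594,192,z]))
print("pix",g(444,275))
hsv=cv2.cvtColor(t["pixels"],cv2.COLOR_RGB2HSV).astype(int)
b,_=blobs((hsv[...,1]<50)&(hsv[...,2]>185),25);print([ (x[1],plane(t,*x[1],136)[:2].round(1)) for x in b if 290<x[1][0]<330 and 150<x[1][1]<230])
t0=load("top0.npz")["pixels"].astype(int);d=np.abs(t0-t["pixels"]).max(2)>60;d[:, :270]=0;d[225:]=0
b,_=blobs(d,8);print("changed",[x[:2] for x in b])
E
python3 go.py
```

```text
98 [587.38259054 200.43475353  98.        ] pred [309.74588268 171.40593797]
105 [590.95970343 196.34269925 105.        ] pred [310.08343005 169.85369784]
112 [594.53681631 192.25064498 112.        ] pred [310.42485329 168.28363419]
pix (310.625, 168.375)
[([291.7, 166.6], array([ 656.5, -100.5])), ([318.6, 190.6], array([ 580.8, -184.9])), ([308.1, 191.1], array([ 578.6, -151.9]))]
changed [([270, 129, 2, 10, 18], [270.4, 133.5]), ([271, 139, 4, 7, 25], [272.6, 142.1]), ([270, 146, 1, 8, 8], [270.0, 149.5]), ([270, 155, 2, 5, 8], [270.5, 157.0]), ([316, 186, 5, 3, 9], [318.2, 186.7]), ([309, 191, 5, 6, 15], [310.9, 193.5]), ([323, 191, 3, 5, 12], [324.2, 193.2]), ([315, 198, 5, 4, 16], [316.8, 199.4])]
t 19.8 p [627.6  45.7 126.1] F [-2.9 -2.3  2.8] open 15.1 rv [1.9478 2.4646 0.    ] qv 0.002 j [-0.12  0.37  1.52 -0.    1.25 -0.35]
```

The label lies at 112 mm, the top of the cam. The scanner stands at (580.8,-184.9), and the bystanders the arm leaves visible in the top view have not moved. Handing in.

```bash
python3 -c "
from station import ctrl
print(ctrl.job_done());print(ctrl.get_obs()['time'])"; python3 go.py
```

```text
the job is handed in; nothing more can be done
None
the job is handed in; nothing more can be done
the job is handed in; nothing more can be done
```

The job is done and was handed in at 19.8 s of the 61 s; the hand-in itself reports no verdict.

- **Scanner scan:** I gripped the scanner 100 mm up its handle and held it still for more than a second about 60 mm above the label. The wrist views put the head within about 4 mm of the label's axis. A coarser scene-view check gave 7–8 mm, which I put down to rough corner picks; both are inside the 16 mm limit.
- **Scanner return:** It stands back on the 90 mm pad, let go and upright. Its axis measures (580.8, -184.9) mm, and the pad's centre measured between (580, -184) and (583, -185).
- **Lever:** I gripped the red handle and swung it along its arc until the lever stood upright, and the gripper is still holding it. The opening is 15 mm on the 16 mm sleeve, the force is about 4–5 N and the arm is at rest. The label's pixel matches a height of 112 mm, the highest point of the cam, and not 98 mm.
- **Other things on the bench:** Comparing the first and last top views showed no change in the spool, flux bottle, screwdriver or look-alike scanner. The arm hid the bin and part of the cup in that last view, and I did not compare the spare board by numbers. I saw no sign that any of these moved.

No check failed.

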